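# Restock the display tray in reverse order

### The job

Move the four parts from the brown stock tray into the grey display tray, one to a compartment, in the reverse order: the part next to the stock tray's white card goes into the compartment farthest from the display tray's white card, and so on along the row, so that the part farthest from the card ends up next to the display tray's card. Leave every part standing upright on the floor of its compartment.

Things in the scene. Friction and masses are not known exactly. Their poses are not given: they have to be found in the camera images.
- stock: Stock tray, fixed: a flat brown cardboard strip 64 mm wide (its x) and 240 mm long (its y), 3 mm thick, carrying a row of four black inserts. At its +y end (from y = +118 to +148 mm) is a sloping white card, up to 20 mm high; the other end has none. Origin: underside, at the middle of the row of four places. The places lie at y = +87, +29, -29 and -87 mm (the first is next to the card), x = 0.
- display: Display tray, fixed: grey plastic, 62 mm wide (its x) and 236 mm long (its y), with a row of four open compartments, empty at the start. Compartments are 54 x 54 mm inside, centres at y = +87, +29, -29 and -87 mm, x = 0; floor 4 mm and wall tops 10 mm above the underside. At its +y end (y = +118 to +148 mm) is a sloping white card, up to 20 mm high; the other end has none. Origin: underside, at the middle of the row of four compartments.
- motor_mid (a point): Small electric motor: a round steel can, 36 mm in diameter and 36 mm tall, with a narrower black end cap (30 mm across, to 40 mm) and a brass boss and thin shaft on top; 46 mm tall in all, about 140 g. Grip the steel can. This point is its centre, half-way up; z points up along it.
- coupling_mid (a point): Slim round aluminium shaft coupling with dark rings cut around it: a plain cylinder 25 mm in diameter, 54 mm tall, about 60 g. This point is its centre, half-way up; z points up along it.
- standoff_mid (a point): Brass hexagonal spacer standing on end: 30 mm across flats, 50 mm tall, about 160 g. Its x axis is square to one pair of flats (other pairs every 60 degrees); at the start its x axis lies within 0.25 rad of the stock tray's x axis. This point is its centre, half-way up; z points up along it.
- heatsink_mid (a point): Square finned aluminium heat sink standing on end: 34 x 34 mm, 48 mm tall, about 90 g. Its x and y axes are square to its sides; at the start they lie within 0.25 rad of the stock tray's x and y axes. This point is its centre, half-way up; z points up along it.
- insert_motor: Black plastic insert fixed on the stock tray, an open square dish 56 x 56 mm and 7 mm high (50 mm inside, floor 3 mm above its underside), the one in which the motor stands at the start. It may be at any of the stock tray's four places. Origin: centre of its underside, 3 mm above the table.
- insert_coupling: Black plastic insert fixed on the stock tray, an open square dish 56 x 56 mm and 7 mm high (50 mm inside, floor 3 mm above its underside), the one in which the coupling stands at the start. It may be at any of the stock tray's four places. Origin: centre of its underside, 3 mm above the table.
- insert_standoff: Black plastic insert fixed on the stock tray, an open square dish 56 x 56 mm and 7 mm high (50 mm inside, floor 3 mm above its underside), the one in which the standoff stands at the start. It may be at any of the stock tray's four places. Origin: centre of its underside, 3 mm above the table.
- insert_heatsink: Black plastic insert fixed on the stock tray, an open square dish 56 x 56 mm and 7 mm high (50 mm inside, floor 3 mm above its underside), the one in which the heatsink stands at the start. It may be at any of the stock tray's four places. Origin: centre of its underside, 3 mm above the table.
Not all that is in view belongs to the job. What is shaped like the insert_heatsink but pink or red is not meant.

How it is judged:
At the end, for the whole second after the job is handed in: The part from place 1, 2, 3 or 4 of the stock tray (counted from its card) stands in compartment 4, 3, 2 or 1 of the display tray: within 17 mm of its centre along and across the row, height within 5 mm of standing on the floor, upright within 0.12 rad, at rest (((y of insert_motor in the frame of stock between 0.075 and 0.099 m and y of motor_mid in the frame of display between -0.104 and -0.07 m) or (y of insert_motor in the frame of stock between 0.017 and 0.041 m and y of motor_mid in the frame of display between -0.046 and -0.012 m) or (y of insert_motor in the frame of stock between -0.041 and -0.017 m and y of motor_mid in the frame of display between 0.012 and 0.046 m) or (y of insert_motor in the frame of stock between -0.099 and -0.075 m and y of motor_mid in the frame of display between 0.07 and 0.104 m)) and x of motor_mid in the frame of display between -0.017 and 0.017 m and z of motor_mid in the frame of display between 0.022 and 0.032 m and angle between each of motor_mid, coupling_mid, standoff_mid, heatsink_mid's own z axis and vertical below 0.12 rad and linear speed of each of motor, coupling, standoff, heatsink below 0.02 m/s and angular speed of each of motor, coupling, standoff, heatsink below 0.2 rad/s and ((y of insert_coupling in the frame of stock between 0.075 and 0.099 m and y of coupling_mid in the frame of display between -0.104 and -0.07 m) or (y of insert_coupling in the frame of stock between 0.017 and 0.041 m and y of coupling_mid in the frame of display between -0.046 and -0.012 m) or (y of insert_coupling in the frame of stock between -0.041 and -0.017 m and y of coupling_mid in the frame of display between 0.012 and 0.046 m) or (y of insert_coupling in the frame of stock between -0.099 and -0.075 m and y of coupling_mid in the frame of display between 0.07 and 0.104 m)) and x of coupling_mid in the frame of display between -0.017 and 0.017 m and z of coupling_mid in the frame of display between 0.026 and 0.036 m and ((y of insert_standoff in the frame of stock between 0.075 and 0.099 m and y of standoff_mid in the frame of display between -0.104 and -0.07 m) or (y of insert_standoff in the frame of stock between 0.017 and 0.041 m and y of standoff_mid in the frame of display between -0.046 and -0.012 m) or (y of insert_standoff in the frame of stock between -0.041 and -0.017 m and y of standoff_mid in the frame of display between 0.012 and 0.046 m) or (y of insert_standoff in the frame of stock between -0.099 and -0.075 m and y of standoff_mid in the frame of display between 0.07 and 0.104 m)) and x of standoff_mid in the frame of display between -0.017 and 0.017 m and z of standoff_mid in the frame of display between 0.024 and 0.034 m and ((y of insert_heatsink in the frame of stock between 0.075 and 0.099 m and y of heatsink_mid in the frame of display between -0.104 and -0.07 m) or (y of insert_heatsink in the frame of stock between 0.017 and 0.041 m and y of heatsink_mid in the frame of display between -0.046 and -0.012 m) or (y of insert_heatsink in the frame of stock between -0.041 and -0.017 m and y of heatsink_mid in the frame of display between 0.012 and 0.046 m) or (y of insert_heatsink in the frame of stock between -0.099 and -0.075 m and y of heatsink_mid in the frame of display between 0.07 and 0.104 m)) and x of heatsink_mid in the frame of display between -0.017 and 0.017 m and z of heatsink_mid in the frame of display between 0.023 and 0.033 m); the robot touches nothing.
It also fails if it takes over 112 s, if anything falls off the work surface, if the arm or the gripper's body presses on something with over 40 N, if the wrist force passes 120 N, or if a joint passes its speed limit or range.

### The arm

A 6-joint arm with a two-finger parallel gripper is mounted at the origin on the work surface. World frame = base frame: x ahead of the robot, y to its left, z up, the work surface at z = 0. Lengths are in m, angles in rad, forces in N, time in s.
With the tool pointing down it reaches from about 0.275 to 1 m from the base axis. Payload 8.4 kg.
Tool frame: the origin (TCP) lies on the centre line of the jaws, within the pads' length; the fingertips stand 17 mm ahead of it and the grasp point (between the pads) lies 2 mm behind it (bot.tcp_to_tips is the y of the fingertips in the tool frame, in m); y points along the fingers, z is the direction in which the jaws open and shut, and the axes are right-handed (so a half turn about y gives the same grasp; the last joint's range is limited). The gripper opens to 85 mm and grips with 20 to 120 N. Pads are 22 mm wide; open, the fingers measure 114 mm over their backs; the gripper's body (76 mm by 85 mm) begins 54 mm behind the grasp point. The pads swing forward as they close: fully open they stand 13 mm farther back than shut.
Start: joints at [1.311, 0.353, 1.633, -0, 1.155, -0.002], TCP at [0.159, 0.604, 0.248] pointing down, gripper open.
Joint ranges: [-2.63, 2.63], [-0.92, 2.1], [0.06, 2.66], [-1.3, 4.44], [0, 2.69], [-3.02, 3.02]. Speed limits (rad/s): [2.22, 2.22, 2.79, 3.14, 3.14, 3.14].

### API

Orientations are given as a unit quaternion [x, y, z, w].
In Python, from workcell import bot, hand, kinematics, get_obs, vision, hand_in gives the robot as it stands. The module is installed in compiled form; this text tells all that it offers. Calls block until the motion is done:
- bot.reach(position, orientation): joint-space move of the TCP to a pose.
- bot.servo_line(position, ori=None, velocity=0.15): straight line of the TCP; ori=None keeps the orientation; velocity is the mean speed in m/s.
- bot.goto_joints(angles): joint-space move.
- hand.move_gripper(opening, strength=None): finger opening in m; strength is the grip in N (None keeps the last); returns when the fingers have stopped.
- bot.dwell(seconds).
- kinematics.solve_ik(position, orientation): joint angles nearest the present ones, or None.
- get_obs(): the state.
- vision.read_camera(name): name is "scene" or "side" or "wrist"; returns a dict with "frame" (420x560x3 uint8, red, green, blue), "intrinsics" (3x3 intrinsics, pixels), "view" (4x4, takes a point from world to camera coordinates). Camera axes: x right, y down, z forward; pixel columns grow to the right and rows downward; lengths in m; the calibration is good to about 2 mm. A picture is of the moment at which its call begins. There is no depth.
A pose or a line that the arm cannot do raises bot.IKError and nothing moves.
- hand_in(): hands the job in, once; it reports no verdict.
The state is a dict: "time_s": time; "joint_pos": joint angles; "joint_vel": joint speeds; "joint_efforts": joint torques, N m; "position": TCP position; "orientation": TCP orientation; "wrist_force": force on the tool from outside, world axes, zero at the start; "ft_torque": the same for the moment, N m; "gripper_width": finger opening in m.
Only numpy, scipy, OpenCV 4.12 (cv2) and the standard library are available. Lean on these libraries where they do the work, as an engineer would, in place of code of your own. Each camera call takes 0.05 s, during which the arm holds its last target. There are 200 camera calls.

## Working session

There is one attempt and no reset: what is moved stays moved. The work goes in short steps, each a Python script; the robot and the scene stay as the last script left them, time stands still between calls to the robot, and variables do not carry over. Pictures are saved under pics/ and viewed, about 12 in all and at most 16, crops included, and the job is handed in when it is done.

```bash
mkdir -p pics; python3 - <<'E'
from workcell import *
import cv2,numpy as np
o=get_obs();print(o)
for n in("scene","side","wrist"):
    d=vision.read_camera(n);cv2.imwrite(f"pics/{n}0.png",d["frame"][:,:,::-1]);np.savez(f"{n}0.npz",**d);print(n,d["intrinsics"].round(1).tolist(),d["view"].round(3).tolist())
print(bot.tcp_to_tips)
E
```

```text
{'time_s': 0.0, 'joint_pos': array([ 1.31061556e+00,  3.53668786e-01,  1.63411354e+00,  1.53362075e-05,
        1.15520332e+00, -2.40715202e-03]), 'joint_vel': array([-9.32168638e-05, -6.18508004e-04, -6.35253577e-04, -1.54180866e-05,
        2.06061939e-03, -7.02284353e-04]), 'joint_efforts': array([ 8.87603983e-05, -6.05252910e+01, -3.42074561e+01,  9.60874763e-05,
        9.48467787e-03,  2.55193788e-05]), 'position': array([0.15921625, 0.60392222, 0.24755759]), 'orientation': array([ 0.7017289 , -0.09095617,  0.09081738, -0.70075368]), 'wrist_force': array([ 0.47196782,  0.2837162 , -0.35633861]), 'ft_torque': array([ 0.00344297,  0.04545547, -0.00133209]), 'gripper_width': 0.08529436289961988}
scene [[408.3, 0.0, 276.9], [0.0, 408.3, 207.7], [0.0, 0.0, 1.0]] [[-0.524, 0.851, -0.016, 0.321], [0.62, 0.369, -0.692, -0.304], [-0.583, -0.372, -0.722, 1.106], [0.0, 0.0, 0.0, 1.0]]
side [[420.4, 0.0, 280.6], [0.0, 420.4, 217.1], [0.0, 0.0, 1.0]] [[0.956, -0.294, 0.016, -0.535], [-0.188, -0.649, -0.737, 0.132], [0.227, 0.701, -0.676, 0.877], [0.0, 0.0, 0.0, 1.0]]
wrist [[309.2, 0.0, 277.7], [0.0, 309.2, 211.9], [0.0, 0.0, 1.0]] [[0.255, 0.967, 0.0, -0.624], [0.923, -0.243, 0.3, -0.04], [0.29, -0.076, -0.954, 0.38], [0.0, 0.0, 0.0, 1.0]]
0.017
```

View pics/scene0.png

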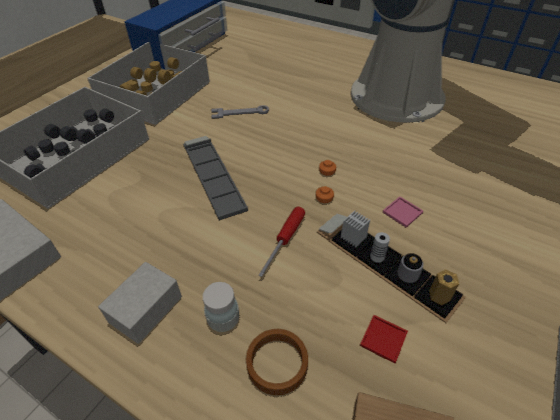

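View pics/side0.png

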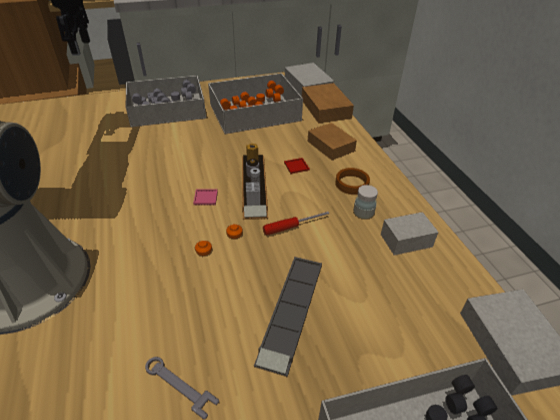

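Scene picture: the stock tray's card is at about (335,225). From the card, the order is heatsink (355,230), coupling (380,248), motor (410,267), standoff (444,288). The display tray is at (215,178), with its card at (197,143). The pink (405,211) and red (384,338) squares are decoys lying off the tray. The side view agrees: stock card (256,211), display card (272,360).

```bash
cat > h.py <<'E'
from workcell import *
import cv2,numpy as np
from scipy.spatial.transform import Rotation as R
def ray(d,uv,z):
    K,V=d["intrinsics"],d["view"]; Rm,t=V[:3,:3],V[:3,3]
    c=-Rm.T@t; r=Rm.T@np.linalg.solve(K,[*uv,1]); return (c+r*(z-c[2])/r[2])
def proj(d,p):
    q=d["intrinsics"]@(d["view"][:3,:3]@np.array(p)+d["view"][:3,3]); return q[:2]/q[2]
def down(yaw):  # tool y down, tool z (jaw axis) along yaw in world
    zt=np.array([np.cos(yaw),np.sin(yaw),0]); yt=np.array([0,0,-1.]); return R.from_matrix(np.c_[np.cross(yt,zt),yt,zt]).as_quat()
def shot(cam,name,box=None,s=1):
    d=vision.read_camera(cam); np.savez(name+".npz",**d); f=d["frame"][:,:,::-1]
    if box: f=f[box[1]:box[3],box[0]:box[2]]
    cv2.imwrite(f"pics/{name}.png",cv2.resize(f,None,fx=s,fy=s,interpolation=cv2.INTER_CUBIC)); return d
E
python3 - <<'E'
from h import *
S=dict(np.load("scene0.npz"));D=dict(np.load("side0.npz"));W=dict(np.load("wrist0.npz"))
print("tool",R.from_quat(get_obs()["orientation"]).as_matrix().round(2).tolist())
V=W["view"];print("wristcam",(-V[:3,:3].T@V[:3,3]).round(3))
for n,d,u,z in[("st1",S,(319,230),0),("st end",S,(456,312),.0),("st endR",S,(461,292),.0),("st cardend side L",D,(244,217),.0),("side R",D,(268,217),0),
 ("disp card L",S,(184,143),.01),("disp end a",S,(218,216),.01),("disp end b",S,(246,208),.01),
 ("disp side a",D,(257,365),.0),("b",D,(286,372),0),("c",D,(322,263),.01),("d",D,(295,258),.01)]: print(n,ray(d,u,z).round(3))
a=np.zeros((700,800,3),np.uint8)
b=S["frame"][200:325,300:480,::-1]; c=S["frame"][125:225,170:260,::-1]
cv2.imwrite("pics/crop0.png",np.hstack([cv2.resize(b,(576,400),interpolation=2),cv2.resize(c,(216,240),interpolation=2) if 0 else cv2.copyMakeBorder(cv2.resize(c,(216,240),interpolation=2),0,160,0,0,0)]))
E
```

```text
tool [[0.97, -0.0, 0.25], [-0.25, -0.0, 0.97], [-0.0, -1.0, -0.0]]
wristcam [0.086 0.622 0.374]
st1 [0.532 0.045 0.   ]
st end [ 0.573  0.313 -0.   ]
st endR [0.532 0.31  0.   ]
st cardend side L [0.485 0.064 0.   ]
side R [0.542 0.047 0.   ]
disp card L [ 0.464 -0.347  0.01 ]
disp end a [ 0.609 -0.137  0.01 ]
disp end b [ 0.563 -0.102  0.01 ]
disp side a [ 0.417 -0.321  0.   ]
b [ 0.462 -0.349  0.   ]
c [ 0.611 -0.138  0.01 ]
d [ 0.559 -0.108  0.01 ]
```

View pics/crop0.png

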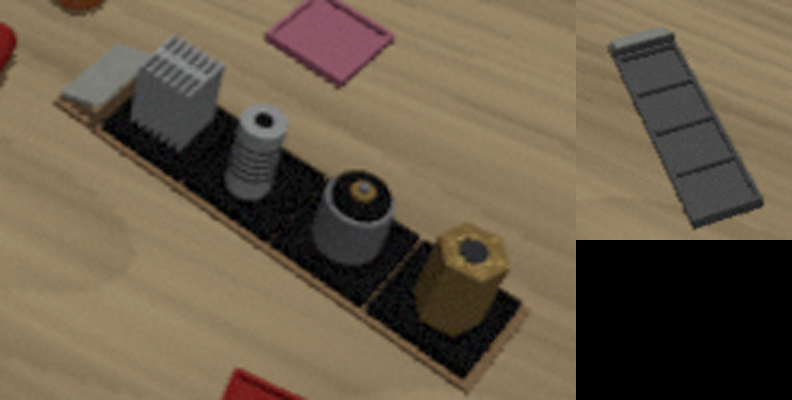

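The crop confirms the order from the card: heatsink, coupling, motor, standoff. The two pink and red squares are off the tray. Next I'll measure closely with the wrist camera.

```bash
python3 - <<'E'
from h import *
bot.reach([.50,.20,.2],down(1.419)); shot("wrist","ws",None,1.4)
bot.reach([.49,-.20,.2],down(np.arctan2(.82,.572))); shot("wrist","wd",None,1.4)
print(get_obs()["time_s"],get_obs()["joint_pos"].round(2))
E
```

```text
3.65 [-0.39  0.26  1.88  0.    1.   -1.35]
```

View pics/ws.png

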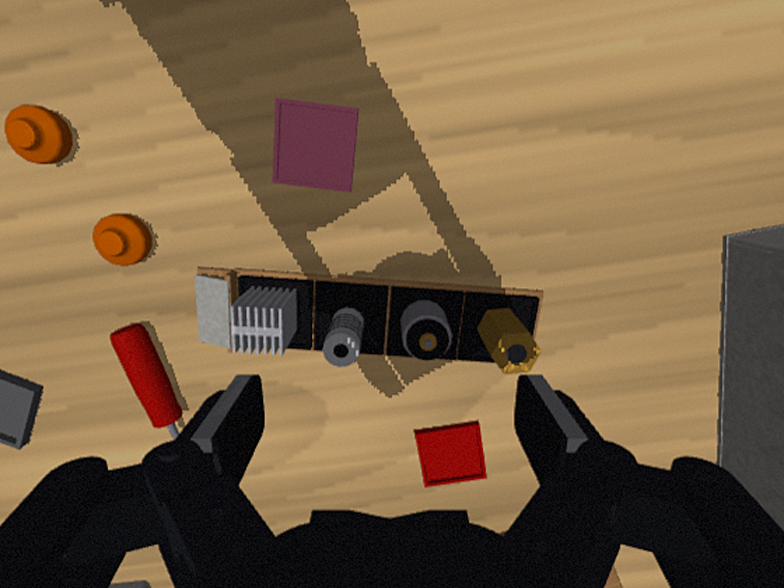

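View pics/wd.png

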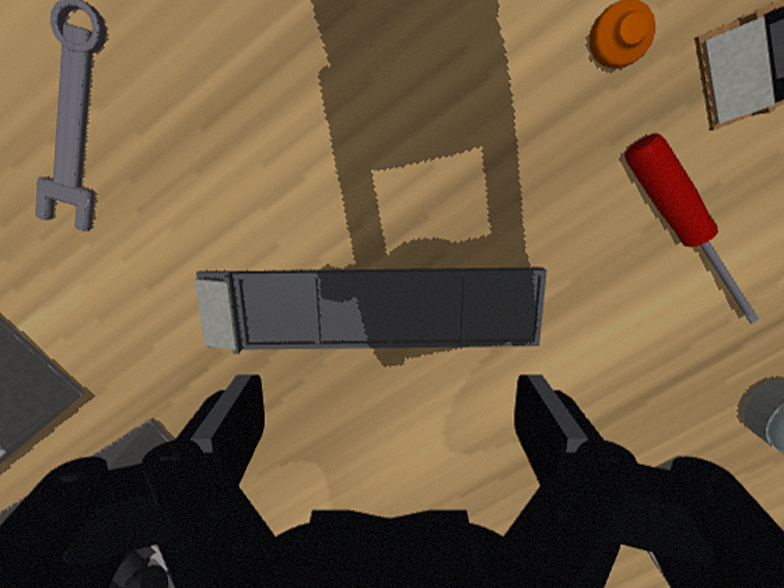

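The wrist views show both trays whole: stock row at (200–545, 265–372), display at (197–546, 268–350), in the 1.4x pictures. I'll enlarge both.

```bash
python3 - <<'E'
from h import *
a=[np.load(f"{n}.npz")["frame"][185:275,135:395,::-1] for n in("ws","wd")]
cv2.imwrite("pics/crop1.png",cv2.resize(np.vstack(a),None,fx=3,fy=3,interpolation=2))
E
```

```text
(no output)
```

View pics/crop1.png

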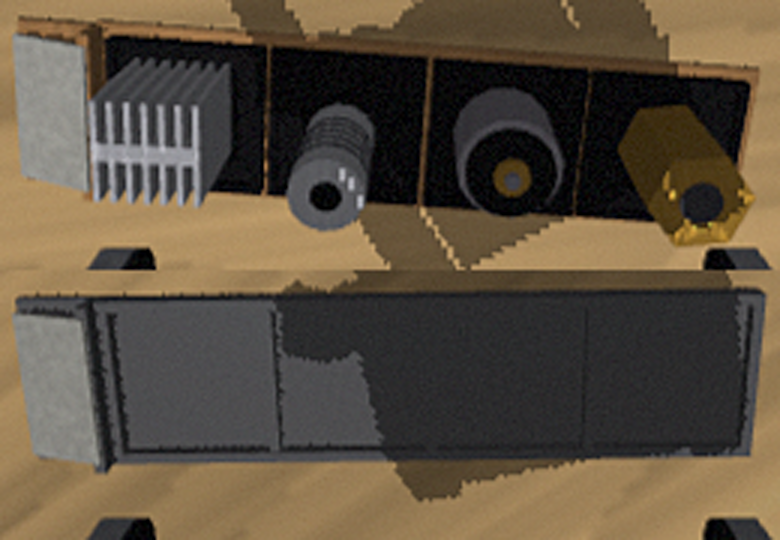

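```bash
cat > m.py <<'E'
from h import *
from scipy.optimize import least_squares
def fit(d,obs,p0):
    w=lambda p,q:(p[0]+np.cos(p[2])*q[0]-np.sin(p[2])*q[1],p[1]+np.sin(p[2])*q[0]+np.cos(p[2])*q[1],q[2])
    px=lambda u:np.array([135+(u[0]+.5)/3-.5,185+(u[1]+.5)/3-.5])
    f=lambda p:np.concatenate([proj(d,w(p,q))-px(u) for u,q in obs])
    r=least_squares(f,p0); return r.x,f(r.x).reshape(-1,2).round(1)
E
python3 - <<'E'
from m import *
WS=dict(np.load("ws.npz"));WD=dict(np.load("wd.npz"))
# tool-x side = image bottom = far. stock +y toward card(-y world): theta: y axis=(-.151,-.988)-> x axis=(-.988,.151) so +x is toward robot = image top
ths=np.arctan2(.151,-.988)
ps,r=fit(WS,[((759,68),(.032,-.120,.003)),((268,46),(.028,.058,.010)),((588,69),(.028,-.058,.010)),((430,56),(.028,0,.010)),((265,192),(-.028,.058,.010)),((576,214),(-.028,-.058,.010)),((425,204),(-.028,0,.010)),((750,80),(.028,-.115,.010)),((107,36),(.028,.115,.010))],[.53,.19,ths])
print("stock",ps,r.tolist())
thd=np.arctan2(.572,-.82)
pd,r=fit(WD,[((765,20),(.031,-.118,.010)),((752,185),(-.031,-.118,.010)),((273,38),(.027,.058,.010)),((279,180),(-.027,.058,.010)),((585,37),(.027,-.058,.010)),((585,182),(-.027,-.058,.010)),((108,42),(.027,.115,.010)),((741,33),(.027,-.114,.010))],[.52,-.21,thd])
print("disp",pd,r.tolist())
def w(p,x,y):return np.array([p[0]+np.cos(p[2])*x-np.sin(p[2])*y,p[1]+np.sin(p[2])*x+np.cos(p[2])*y])
px=lambda u:np.array([135+(u[0]+.5)/3-.5,185+(u[1]+.5)/3-.5])
for n,us,z in[("heat",[(147,152),(92,100),(200,103),(203,203),(97,203)],.054),("coup",[(326,196),(289,196),(363,196)],.060),("motor",[(512,178),(513,173)],.047),("stand",[(702,203),(708,201),(668,158),(737,165),(752,197),(727,238),(675,243)],.056)]:
    for u in us:
        q=ray(WS,px(u),z)[:2]; l=R.from_euler('z',-ps[2]).apply([*(q-ps[:2]),0])[:2]; print(n,u,q.round(4),(l*1000).round(1))
E
```

```text
stock [0.54213924 0.19210877 2.91808496] [[0.5, -0.8], [-0.2, 0.4], [1.7, 0.3], [0.3, 0.9], [-0.2, 0.1], [-0.5, -0.5], [-1.7, -0.5], [0.4, 0.3], [-0.5, 0.0]]
disp [ 0.51884714 -0.2192778   2.54802577] [[-0.1, 0.8], [-1.0, 0.0], [-2.9, 0.9], [-1.6, 0.6], [2.7, -0.4], [0.9, -1.5], [-1.7, 0.3], [3.7, 0.2]]
heat (147, 152) [0.5191 0.1069] [ 3.6 88.2]
heat (92, 100) [0.4996 0.0942] [ 19.7 104.9]
heat (200, 103) [0.5057 0.127 ] [21.1 71.5]
heat (203, 203) [0.539  0.1204] [-12.8  70.6]
heat (97, 203) [0.5338 0.0868] [-15.2 104.6]
coup (326, 196) [0.5399 0.161 ] [-4.7 30.8]
coup (289, 196) [0.5382 0.1496] [-5.6 42.4]
coup (363, 196) [0.5417 0.1725] [-3.9 19.2]
motor (512, 178) [0.5484 0.2199] [  0.  -28.5]
motor (513, 173) [0.5467 0.2204] [  1.8 -28.6]
stand (702, 203) [0.5622 0.2785] [ -0.4 -88.7]
stand (708, 201) [0.5618 0.2804] [  0.4 -90.5]
stand (668, 158) [0.5451 0.2689] [ 14.1 -75.5]
stand (737, 165) [0.5508 0.2902] [ 13.3 -97.6]
stand (752, 197) [0.5625 0.2943] [   2.8 -104.2]
stand (727, 238) [0.5758 0.2857] [-12.1 -98.7]
stand (675, 243) [0.5751 0.2689] [-15.1 -82.2]
```

```bash
python3 - <<'E'
from m import *
WD=dict(np.load("wd.npz"))
pd,r=fit(WD,[((765,20),(.031,-.118,.010)),((752,185),(-.031,-.118,.010)),((275,38),(.027,.056,.007)),((280,180),(-.027,.056,.007)),((585,37),(.027,-.056,.007)),((585,182),(-.027,-.056,.007)),((112,42),(.027,.114,.007)),((741,33),(.027,-.114,.007)),((122,178),(-.027,.114,.007))],[.52,-.21,2.54])
print(pd,r.tolist())
for n in("scene0","side0"):
    d=dict(np.load(n+".npz")); f=d["frame"][:,:,::-1].copy()
    c,s=np.cos(pd[2]),np.sin(pd[2])
    for y in(-.118,-.058,0,.058,.118): 
        a=[proj(d,(pd[0]+c*x-s*y,pd[1]+s*x+c*y,.010)) for x in(-.031,.031)]
        cv2.line(f,*[tuple(int(round(v*16)) for v in p) for p in a],(0,255,0),1,cv2.LINE_AA,4)
    u=proj(d,(*pd[:2],0)).astype(int); globals()[n]=cv2.resize(f[u[1]-65:u[1]+65,u[0]-65:u[0]+65],(390,390),interpolation=2)
cv2.imwrite("pics/chk.png",np.hstack([scene0,side0]))
E
```

```text
[ 0.51921915 -0.21947479  2.54676839] [[-0.1, 1.3], [-1.0, 0.5], [-1.2, 0.4], [0.3, -0.2], [0.4, -0.6], [-1.4, -2.2], [-1.1, -0.2], [2.8, -0.0], [1.2, 1.1]]
```

View pics/chk.png

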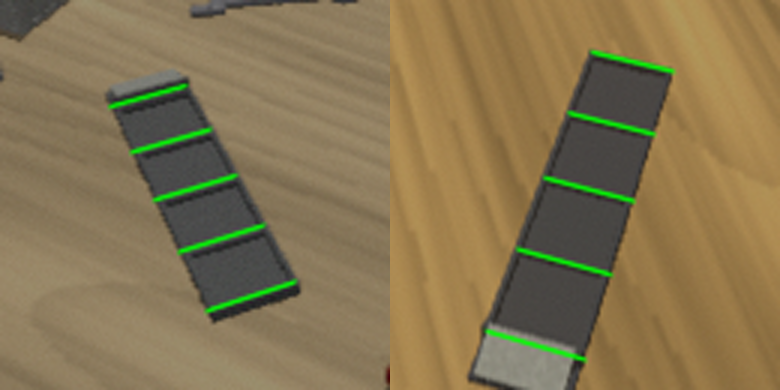

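The fit agrees with both fixed cameras to within 2–3 mm. Moving the first part (heatsink).

```bash
cat >> m.py <<'E'
ST=(.54214,.19211,2.91809); DI=(.51922,-.21947,2.54677)
def loc(p,x,y):
    c,s=np.cos(p[2]),np.sin(p[2]); return np.array([p[0]+c*x-s*y,p[1]+s*x+c*y])
def move(name,pick,off,z,width,dest_y):
    q=down(ST[2]-np.pi+off); a=loc(ST,*pick)
    hand.move_gripper(.065); bot.reach([*a,.15],q); bot.servo_line([*a,z],velocity=.12)
    hand.move_gripper(width-.01,50); g=get_obs(); print(name,"grip",g["gripper_width"].round(4),g["wrist_force"].round(1))
    bot.servo_line([*a,.15],velocity=.15); g=get_obs(); print("lift",g["gripper_width"].round(4),g["wrist_force"].round(1))
    if abs(g["gripper_width"]-width)>.004: print("BAD GRIP"); return
    q=down(DI[2]-np.pi); b=loc(DI,0,dest_y)
    bot.reach([*b,.15],q); bot.servo_line([*b,.05],velocity=.15); bot.servo_line([*b,z-.0015],velocity=.04)
    print("down",get_obs()["wrist_force"].round(1)); hand.move_gripper(.062); bot.servo_line([*b,.15],velocity=.12)
    print("t",get_obs()["time_s"],get_obs()["position"].round(3))
E
python3 - <<'E'
from m import *
move("heatsink",(.0035,.088),.03,.036,.034,-.087)
shot("side","s1",(220,230,340,390),3)
E
```

```text
Traceback (most recent call last):
  File "m.py", line 14, in move
    hand.move_gripper(width-.01,50); g=get_obs(); print(name,"grip",g["gripper_width"].round(4),g["wrist_force"].round(1))
                                                                    ^^^^^^^^^^^^^^^^^^^^^^^^
AttributeError: 'float' object has no attribute 'round'
```

A print bug stopped the script after the grip closed. I'll fix it and carry on from the held state.

```bash
sed -i 's/g\["gripper_width"\].round(4)/round(g["gripper_width"],4)/g; s/off,z,width,dest_y):/off,z,width,dest_y,held=False):/; s/^    hand.move_gripper(.065); bot.reach(\[\*a,.15\],q); bot.servo_line/    if not held: hand.move_gripper(.065); bot.reach([*a,.15],q); bot.servo_line/' m.py
python3 - <<'E'
from m import *
print(get_obs()["position"],get_obs()["gripper_width"])
move("heatsink",(.0035,.088),.03,.036,.034,-.087,held=True)
shot("side","s1",(220,230,340,390),3)
E
```

```text
[0.51975076 0.10719799 0.0367614 ] 0.03327162374046887
heatsink grip 0.0336 [ 0.  -0.1  5.9]
lift 0.0334 [-0.5 -0.2 -1. ]
down [-2.5  1.3  5.1]
t 12.0167 [ 0.567 -0.147  0.149]
```

View pics/s1.png

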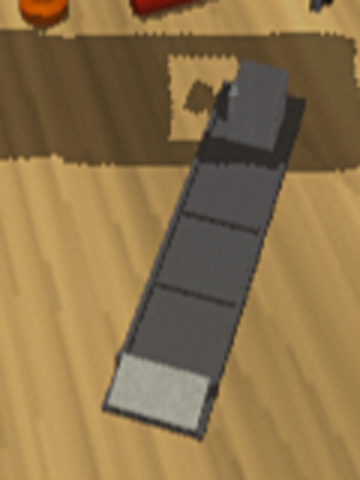

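The heatsink stands in the farthest compartment, at crop pixel (258,105). The other three follow.

```bash
python3 - <<'E'
from m import *
move("coupling",(-.0047,.0308),0,.036,.025,-.029)
move("motor",(.001,-.0285),0,.031,.036,.029)
move("standoff",(0,-.0893),.13,.036,.030,.087)
bot.reach([.46,-.18,.22],down(.96)); shot("wrist","w2",(110,150,420,300),2.5); shot("side","s2",(220,230,340,390),3)
print(get_obs()["time_s"])
E
```

```text
coupling grip 0.0239 [-2.   0.4  6. ]
lift 0.0238 [-0.8 -0.6 -1.8]
down [-0.9  0.3  4. ]
t 20.1833 [ 0.535 -0.195  0.149]
motor grip 0.0345 [-0.8 -0.9  5.7]
lift 0.0345 [-0.5 -0.4 -0.8]
down [-3.2  1.7 12.1]
t 29.1083 [ 0.503 -0.243  0.149]
standoff grip 0.0293 [-1.  -0.3  6.9]
lift 0.0297 [-1.   0.5 -1.6]
down [-1.1  1.7  6.9]
t 38.6 [ 0.47  -0.291  0.149]
39.9417
```

View pics/w2.png

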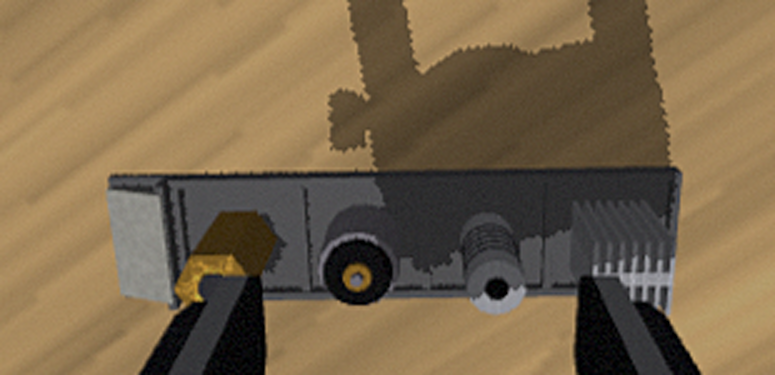

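View pics/s2.png

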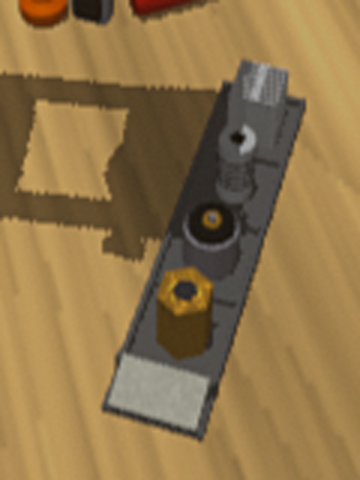

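All four parts stand in order: from the card, standoff, motor, coupling, heatsink. A numeric check of the top centres follows, then hand-in if it agrees.

```bash
python3 - <<'E'
from m import *
W=dict(np.load("w2.npz"));S=dict(np.load("s2.npz")); ok=True
for n,d,u,z,y in[("motor",W,(110+357/2.5,150+275/2.5),.046,.029),("coupling",W,(110+497/2.5,150+289/2.5),.058,-.029),("motor s",S,(220+211/3,230+219/3),.046,.029),("coup s",S,(220+239/3,230+139/3),.058,-.029),("standoff s",S,(220+186/3,230+290/3),.054,.087),("heat s",S,(220+264/3,230+83/3),.052,-.087)]:
    q=ray(d,u,z)[:2]-DI[:2]; l=R.from_euler('z',-DI[2]).apply([*q,0])[:2]-[0,y]; print(n,(l*1000).round(1)); ok&=bool(abs(l).max()<.009)
print(get_obs()["time_s"],ok)
if ok: bot.dwell(.3); hand_in(); print("handed in")
E
```

```text
motor [-0.9  0.1]
coupling [-2.4 -0.7]
motor s [ 0.2 -0.6]
coup s [-1.9 -0.4]
standoff s [-1.1  0.1]
heat s [-4.4 -0.2]
39.9417 True
the job is handed in; nothing more can be done
handed in
```

All four parts are in the display tray in reverse order, and the job is handed in. Starting from the display card, the row is now standoff, motor, coupling, heatsink. In the stock tray it was heatsink, coupling, motor, standoff.

- **Position:** in the last pictures the top centres came out within 5 mm of their compartment centres; the limit is 17 mm. The largest offset was the heatsink's, 4.4 mm across the row. The motor and coupling were measured in both the wrist and side views, which agreed to about 1 mm. The standoff and heatsink were measured in the side view only, because the fingers partly hid them from the wrist camera.
- **Standing:** the parts look upright and down on the compartment floors in both views. I judged tilt and height by eye only.
- **Force and time:** wrist force stayed at or below about 12 N wherever I read it. The robot clock read about 40 s at hand-in, against the 112 s limit. The arm was clear of everything in the last pictures.
- **Problems and mismatches:** a print error stopped my script after the heatsink was gripped, and I resumed from that held state without harm. My first fit of the display tray showed errors of up to 3.7 pixels, because I took some wall edges at the wrong position and height. The corrected fit matched both fixed cameras to about 2–3 mm, though one wall point still missed by 2.8 pixels.

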